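Pull test on the counter spring gauge

TASK

Stand the collared pull pin upright in the eye of the pull gauge's sprung slide, all the way in so that its collar rests on the slide. Then, holding the pin, draw the slide out until its pointer lines up with the marker on the scale, keep it there for a good two seconds, and ease the slide fully home without letting it snap back. Leave the pin standing in the eye, let go of it, and do not shift the marker or disturb the other goods on the counter.

Things in the scene. Friction and masses are not known exactly. Their poses are not given: they have to be found in the camera images.
- gauge: Bench pull gauge fixed to the counter, grey base plate 325 x 130 x 12 mm. Origin on the counter under the slide's eye at home; x = direction in which the slide is drawn out, z up. Spring barrel with end blocks, 68 mm high, at x -188 to -80 mm, y within 28 mm; end stop 36 mm high at x 114 to 129 mm; white scale bar with black 10 mm ticks, top 24 mm above the counter, at y -43 to -69 mm
- slide (a joint): travel of the slide in m: 0 = home, grows as it is drawn out along the gauge's x, at most 0.105. A spring always pulls it home: 3 N at home, rising by 1 N per 10 mm; it flies back if let go
- eye (a point): centre of the mouth of the eye, a plain upright 21 mm round bore (2 mm chamfer) right through the steel slide block; 40 mm above the counter. The block is 50 mm (x) by 44 mm (y) by 28 mm high. x = direction of drawing out, z up; moves with the slide. The bore has 28 mm of depth
- pointer_tip (a point): tip of the thin pointer, 3 mm wide, that sticks out of the slide block on its -y side, level with the middle of the eye along x, about 34 mm over the counter; moves with the slide; same axes as eye
- marker (a joint): position of the marker in m: the value that slide has when the pointer lines up with the marker (45 to 85 mm). The marker is held by friction only and must stay where it is
- marker_tip (a point): tip of the marker's thin 3 mm wide finger. The marker is a small black rider, 12 mm along the scale and 22 mm across, on the scale bar, highest point 35 mm above the counter; its finger points at the slide's side. Same axes as eye: in line means equal x in the gauge's frame
- pin: loose steel pull pin, 82 mm tall, 0.11 to 0.22 kg, at first standing on the counter. Origin at the centre of its foot, z up along the pin: shank 18 mm diameter from 0 to 22 mm (2 mm chamfer at the foot), collar 30 mm diameter from 22 to 26 mm, round grip 18 mm diameter from 26 to 82 mm. Fully in the eye, its foot is 22 mm below the eye's mouth
- tube: bystander: plain steel tube without a collar, 22 mm diameter and 58 mm tall, standing near the pin; origin at the centre of its foot
- tin: bystander: green jar with a dark lid, 68 mm diameter, 75 mm tall; origin at the centre of its foot
- carton: bystander: small cardboard box 90 x 60 x 50 mm; origin at the centre of its underside
- sprocket: bystander: steel chain sprocket lying flat, 122 mm diameter, 12 mm thick; origin at the centre of its underside

How it is judged:
On the way, in this order (a step that is already met when the one before it is completed fails the run):
1. the pin stands fully in the eye of the slide, the slide still near home (z of pin in the frame of eye below -0.017 m and horizontal distance between pin and eye below 0.005 m and angle between pin's own z axis and vertical below 0.15 rad and value of joint slide below 0.015 m), for 0.2 s.
2. the slide is held out by the pin with its pointer in line with the marker (within 4 mm) for 1.5 s (z of pin in the frame of eye below -0.017 m and horizontal distance between pin and eye below 0.005 m and angle between pin's own z axis and vertical below 0.15 rad and x of pointer_tip in the frame of marker_tip between -0.004 and 0.004 m and contact force between the fingers and pin above 0.5 N), for 1.5 s.
At the end, for the whole second after the job is handed in: the slide is home (within 4 mm), the pin stands released and at rest in its eye, upright within 0.15 rad, no more than 5 mm short of full depth, and the marker is within 4 mm of where it was (z of pin in the frame of eye below -0.017 m and horizontal distance between pin and eye below 0.005 m and angle between pin's own z axis and vertical below 0.15 rad and value of joint slide below 0.004 m and linear speed of pin below 0.02 m/s and distance of marker_tip from where it was at the start of the episode below 0.004 m); the robot touches nothing.
It fails at once if the slide snaps back (faster than 0.45 m/s) (velocity of joint slide below -0.45 m/s).
It fails at once if the marker is shifted by more than 4 mm (distance of marker_tip from where it was at the start of the episode above 0.004 m).
It fails at once if the tube, jar, carton or sprocket is moved by more than 30 mm or tipped over (distance of any of tube, tin, carton, sprocket from where it was at the start of the episode above 0.03 m or angle between any of tube, tin, carton, sprocket's own z axis and vertical above 0.5 rad).
It also fails if it takes over 54 s, if anything falls off the work surface, if the arm or the gripper's body presses on something with over 40 N, if the wrist force passes 120 N, or if a joint passes its speed limit or range.

ROBOT

A 6-joint arm with a two-finger parallel gripper is mounted at the origin on the work surface. World frame = base frame: x ahead of the robot, y to its left, z up, the work surface at z = 0. Lengths are in m, angles in rad, forces in N, time in s.
With the tool pointing down it reaches from about 0.375 to 0.9 m from the base axis. Payload 3.1 kg.
Tool frame: the origin (TCP) lies on the centre line of the jaws, within the pads' length; the fingertips stand 8 mm ahead of it and the grasp point (between the pads) lies 11 mm behind it; z points along the fingers, y is the line along which they close (so a half turn about z gives the same grasp; the last joint's range is limited). The gripper opens to 85 mm and grips with 20 to 120 N. Pads are 22 mm wide; open, the fingers measure 114 mm over their backs; the gripper's body (76 mm by 85 mm) begins 54 mm behind the grasp point. The pads swing forward as they close: fully open they stand 13 mm farther back than shut.
Start: joints at [1.054, 0.527, 1.433, -0, 1.181, -0.178], TCP at [0.207, 0.59, 0.239] pointing down, gripper open.
Joint ranges: [-3.08, 3.08], [-0.75, 2.2], [0.22, 2.44], [-1.43, 4.57], [0, 2.65], [-2.85, 2.85]. Speed limits (rad/s): [2.79, 2.79, 3.14, 3.14, 3.14, 3.14].

INTERFACE

Orientations are given as a unit quaternion [x, y, z, w].
In Python, from station import * gives the robot as it stands.
- The arm moves only by the tool play_rows, never from a script. Its argument "rows" is a list of rows, each a list of 3 entries, a list of its own where there are three numbers: the turn, a rotation vector about the tool's x, y, z in degrees, then the shift along the tool's x, y, z in mm, then the closure, from 0 (fully open) to 1 (shut). In form: [[[ax, ay, az], [dx, dy, dz], jaw], ...]. A call has 1 to 12 rows; each row shifts and turns the commanded pose from where the row before left it, along the tool's axes as they then stand; what a row does not reach is not made up. A row lasts 1/12 s, in which the tool goes at most 41.7 mm and 7.16 degrees, less where a joint would pass 70% of its speed; a pose out of reach is approached as far as the arm can. A call with a gripper value outside its range is refused whole. The fingers move at their own pace and stop on an object; "grip_force" is the grip in N (left out, the last holds). Time passes only in rows, so rows that do not move let the fingers close. It gives the time, the measured TCP pose, the force, the opening and the grip force at its end, in the units of the state.
- sense(): the state, without advancing time (a new reading comes with each control period).
- snapshot(name): name is "scene" or "side" or "wrist"; returns (picture, depth): 480x640x3 uint8, red, green, blue; 480x640 float32, m along the optical axis (not along the pixel's ray), 0 where there is no reading.
- get_calibration(name): a dict with "vfov" (degrees; the focal length in pixels is half the picture's height over the tangent of half this angle, whatever the lens; pixels are square), "cx", "cy" (the principal point, pixels), "xyz" and "attitude" of the camera in the world. Camera axes: x right, y down, z forward; pixel columns grow to the right and rows downward; lengths in m; the calibration is good to about 2 mm. The wrist camera is an equidistant fisheye: a pixel r from the principal point sees the ray r / f radians off the axis. A picture is of the moment at which its call begins: read the wrist's pose just before it. get_calibration takes no time and is no camera call; for the wrist camera it gives the pose at the moment of the call.
- sign_off(): hands the job in; it is judged then, once.
The state is a dict: "t": time; "q": joint angles; "qd": joint speeds; "tau": joint torques, N m; "tcp_pos": TCP position; "tool_rot": TCP orientation; "force": force on the tool from outside, world axes, zero at the start; "ft_torque": the same for the moment, N m; "finger_gap": opening from 0.0 (shut) to 1.0 (fully open); "gripper_force": force on a finger pad.
Only numpy, scipy, OpenCV 4.12 (cv2) and the standard library are available. Lean on these libraries where they do the work, as an engineer would, in place of code of your own. Each camera call takes 0.05 s, during which the arm holds its last target. There are 200 camera calls.

## Working session

There is one attempt and no reset: what is moved stays moved. The work goes in short steps, Python scripts to look and compute and a tool call to move; the robot and the scene stay as the last step left them, time stands still between calls to the robot, and variables do not carry over. Pictures are saved under pics/ and viewed, at most 13 in all, crops included, and the job is handed in when it is done.

Besides the shell and the picture viewer there is one more tool, called after "Emit:" by a JSON object that holds its "api" and its "payload", one argument or row to a line. play_rows: Moves the arm, as the interface text tells. Its arguments: {"type":"object","properties":{"rows":{"type":"array","items":{"type":"array"}},"grip_force":{"type":"number"}},"required":["rows"]}

```bash
mkdir -p pics; cat > h.py <<'E'
from station import *
import numpy as np, cv2
from scipy.spatial.transform import Rotation as R
def K(c): return 240/np.tan(np.radians(c["vfov"])/2)
def Rot(c):
    a=np.array(c["attitude"],float)
    return a if a.shape==(3,3) else R.from_quat(a).as_matrix()
def cloud(c,d):
    f=K(c); v,u=np.mgrid[0:480,0:640]
    P=np.stack([(u-c["cx"])/f*d,(v-c["cy"])/f*d,d],-1)
    return P@Rot(c).T+np.array(c["xyz"])
def ray(c,u,v,fish=False):
    f=K(c);x=(u-c["cx"]);y=(v-c["cy"])
    if fish:
        r=np.hypot(x,y);t=r/f;s=np.sin(t)/max(r,1e-9);D=np.array([x*s,y*s,np.cos(t)])
    else: D=np.array([x/f,y/f,1.])
    return np.array(c["xyz"]),Rot(c)@D
def onz(c,u,v,z,fish=False):
    o,D=ray(c,u,v,fish);return o+D*(z-o[2])/D[2]
def proj(c,p,fish=False):
    q=Rot(c).T@(np.array(p)-np.array(c["xyz"]));f=K(c)
    if fish:
        h=np.hypot(q[0],q[1]);t=np.arctan2(h,q[2]);s=f*t/max(h,1e-9);return c["cx"]+q[0]*s,c["cy"]+q[1]*s
    return c["cx"]+f*q[0]/q[2],c["cy"]+f*q[1]/q[2]
E
python3 - <<'E'
from h import *
for n in("scene","side","wrist"):
    c=get_calibration(n);p,d=snapshot(n);np.savez(f"{n}0.npz",p=p,d=d);cv2.imwrite(f"pics/{n}0.png",p[:,:,::-1]);print(n,c)
s=sense();print(s["t"],s["tcp_pos"],s["tool_rot"],s["finger_gap"])
E
```

```text
scene {'vfov': 50.69804180016014, 'cx': 319.2138662243907, 'cy': 231.82496286967418, 'xyz': array([ 1.07133794, -0.39985098,  0.64752012]), 'attitude': array([ 0.8471816 ,  0.32078564, -0.1540565 , -0.39452061])}
side {'vfov': 51.05818605613247, 'cx': 324.18413160395795, 'cy': 231.9307812165998, 'xyz': array([0.52540511, 0.68849388, 0.70839245]), 'attitude': array([-0.06966624,  0.93729623, -0.34086733,  0.020781  ])}
wrist {'vfov': 65.70646984690485, 'cx': 326.00479297526215, 'cy': 237.2987758505286, 'xyz': array([0.14542   , 0.61087045, 0.37206453]), 'attitude': array([0.80844389, 0.57393374, 0.07427013, 0.10724967])}
0.15 [0.20682473 0.58922252 0.23857749] [ 1.68096879e-01  9.85770138e-01 -7.70343416e-04 -2.83868179e-04] 0.999579911525494
```

View pics/scene0.png

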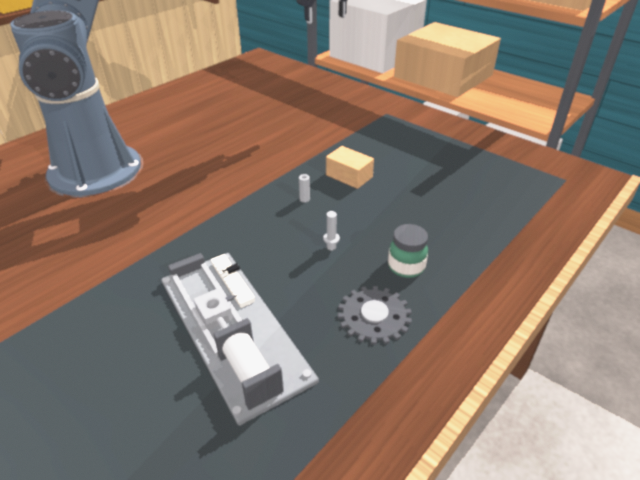

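View pics/side0.png

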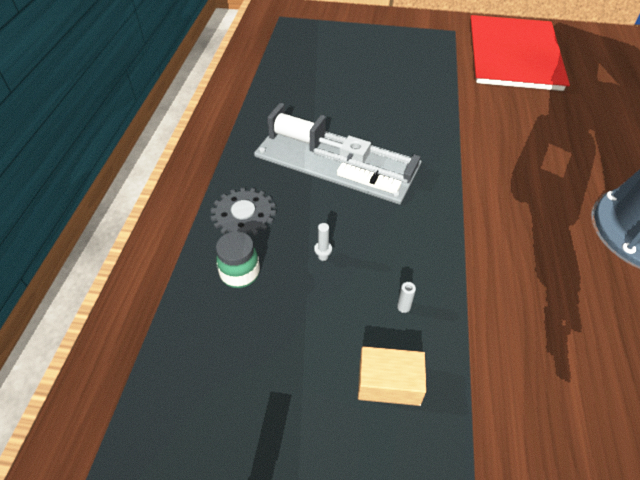

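View pics/wrist0.png

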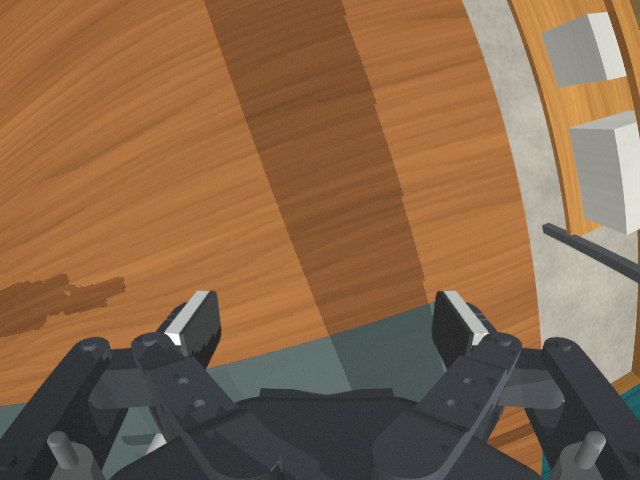

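The scene view shows the pin at (332,230), tube (304,188), eye (212,302) and marker (232,268). The side view shows the pin at (323,240), tube (406,297), eye (356,146) and marker (375,178). The wrist view shows only table. Next I'll locate these in the two fixed views.

```bash
python3 - <<'E'
from h import *
S={n:(get_calibration(n),np.load(n+"0.npz")) for n in("scene","side")}
pts={"scene":{"eye":(212,303,.04),"pintop":(332,213,.082),"tubetop":(304,176,.058),"marker":(232,268,.035),"jartop":(410,237,.075),"spr":(375,312,.012),"carton":(352,157,.05)},
"side":{"eye":(356,146,.04),"pintop":(323,226,.082),"tubetop":(408,286,.058),"marker":(375,178,.035),"jartop":(235,246,.075),"spr":(243,210,.012),"carton":(392,362,.05)}}
for n,(c,z) in S.items():
    C=cloud(c,z["d"])
    for k,(u,v,h) in pts[n].items(): print(n,k,onz(c,u,v,h).round(3),"depth",C[v,u].round(3))
    cv2.imwrite(f"pics/{n}_c.png",cv2.resize((z["p"][230:430,140:340] if n=="scene" else z["p"][90:210,240:440])[:,:,::-1],None,fx=3,fy=3,interpolation=cv2.INTER_CUBIC))
    # gauge base plane points -> rotated rect
    m=(abs(C[...,2]-.012)<.003)&(z["d"]>0)
    hsv=cv2.cvtColor(z["p"],cv2.COLOR_RGB2HSV); m&=(hsv[...,1]<60)&(hsv[...,2]>100)
    m=cv2.morphologyEx(m.astype(np.uint8),cv2.MORPH_OPEN,np.ones((3,3)))
    e=onz(c,*pts[n]["eye"][:2],.04)
    P=C[m>0];P=P[np.linalg.norm(P[:,:2]-e[:2],axis=1)<.25]
    print(len(P),cv2.minAreaRect((P[:,:2]*1000).astype(np.float32)))
E
```

```text
scene eye [ 0.573 -0.106  0.04 ] depth [ 0.564 -0.101  0.029]
scene pintop [0.6   0.158 0.082] depth [0.599 0.159 0.081]
scene tubetop [0.454 0.239 0.058] depth [0.449 0.243 0.054]
scene marker [ 0.531 -0.029  0.035] depth [ 0.529 -0.028  0.033]
scene jartop [0.74  0.202 0.075] depth [0.741 0.202 0.075]
scene spr [0.767 0.072 0.012] depth [0.767 0.072 0.012]
scene carton [0.474 0.374 0.05 ] depth [0.475 0.372 0.051]
6382 ((628.2991943359375, -31.759307861328125), (269.7675476074219, 324.00897216796875), 73.4739761352539)
side eye [ 0.57 -0.1   0.04] depth [ 0.571 -0.114  0.028]
side pintop [0.6   0.157 0.082] depth [0.6   0.156 0.081]
side tubetop [0.454 0.237 0.058] depth [0.454 0.232 0.051]
side marker [ 0.524 -0.019  0.035] depth [ 0.524 -0.019  0.035]
side jartop [0.734 0.214 0.075] depth [0.734 0.214 0.075]
side spr [0.762 0.081 0.012] depth [0.762 0.081 0.013]
side carton [0.471 0.364 0.05 ] depth [0.471 0.363 0.049]
2958 ((616.12158203125, -47.11320495605469), (315.5092468261719, 226.84329223632812), 5.892492294311523)
```

View pics/side_c.png

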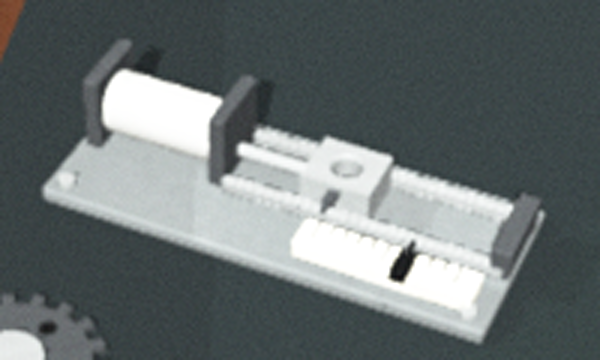

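The crop shows the slide block with its eye at (347,168), the pointer at (330,200), the marker finger at (408,248) and the end stop at (520,230). The slide draws out towards world -x. Next I need the gauge heading and the first move.

```bash
cat >> h.py <<'E'
def plan(p,yaw):
    """tool-frame turn (deg) and shift (mm, after the turn) to TCP p, pointing straight down, tool y along world yaw (rad, mod pi)"""
    s=sense(); R0=R.from_quat(s["tool_rot"]); best=None
    for k in(0,np.pi):
        y=np.array([np.cos(yaw+k),np.sin(yaw+k),0]);z=np.array([0,0,-1.]);T=R.from_matrix(np.stack([np.cross(y,z),y,z],1))
        rv=(R0.inv()*T).as_rotvec(degrees=True)
        if best is None or np.linalg.norm(rv)<np.linalg.norm(best[0]): best=(rv,T)
    sh=best[1].inv().apply(np.array(p)-s["tcp_pos"])*1000
    print("t",round(s["t"],2),"tcp",s["tcp_pos"].round(4),"turn",best[0].round(2),"shift",sh.round(1),"gap",round(s["finger_gap"],3),"F",s["force"].round(1),"q6",s["q"][5].round(2))
E
python3 - <<'E'
from h import *
c=get_calibration("side")
a=onz(c,240+45/3,90+195/3,.0);b=onz(c,240+478/3,90+342/3,.0);e=onz(c,240+545/3,90+213/3,.012)
d=b-a;print(np.degrees(np.arctan2(d[1],d[0])),np.linalg.norm(d),a,b,e)
e1=onz(c,240+347/3,90+168/3,.04);print("eye",e1)
c2=get_calibration("scene")
a=onz(c2,163,283,.012);b=onz(c2,241,421,0);f=onz(c2,317,379,0);print(a,b,f)
d=f-b;print("short edge perp",np.degrees(np.arctan2(d[1],d[0]))-90,np.linalg.norm(d))
m1=onz(c,240+408/3,90+246/3,.035)-onz(c,240+330/3,90+200/3,.034);print("ptr->marker",m1)
s=sense();print(R.from_quat(s["tool_rot"]).as_matrix().round(2))
plan([.6,.157,.2],np.radians(-10))
E
```

```text
162.81530095836675 0.32221812506543573 [ 0.77980863 -0.08604283  0.        ] [0.47197519 0.00915746 0.        ] [ 0.43345873 -0.10769571  0.012     ]
eye [ 0.5705833  -0.10035811  0.04      ]
[ 0.44871502 -0.11970486  0.012     ] [ 0.74157909 -0.1995472   0.        ] [ 0.77548569 -0.08031077  0.        ]
short edge perp -15.873863168554024 0.12396363906634932
ptr->marker [-0.0550402   0.03753047  0.001     ]
[[-0.94  0.33 -0.  ]
 [ 0.33  0.94 -0.  ]
 [ 0.   -0.   -1.  ]]
t 0.15 tcp [0.2068 0.5892 0.2386] turn [-9.000e-02  5.000e-02  8.065e+01] shift [-357.4  462.3   38.6] gap 1.0 F [-0.2  0.2 -0.2] q6 -0.18
```

```bash
python3 - <<'E'
from h import *
plan([.6,.157,.2],R.from_quat(sense()["tool_rot"]).as_matrix()[:2,1]@[1,1j] and np.arctan2(*R.from_quat(sense()["tool_rot"]).as_matrix()[[1,0],1]))
plan([.6,.157,.2],np.radians(-16.5))
E
```

```text
t 0.15 tcp [0.2068 0.5892 0.2386] turn [-0.09 -0.02 -0.  ] shift [-514.2 -277.5   38.6] gap 1.0 F [-0.2  0.2 -0.2] q6 -0.18
t 0.15 tcp [0.2068 0.5892 0.2386] turn [-9.000e-02  6.000e-02  8.715e+01] shift [-302.8  499.7   38.6] gap 1.0 F [-0.2  0.2 -0.2] q6 -0.18
```

Emit:
{"api": "play_rows", "payload": {
  "rows": [
    [[0,0,0],[-30,-16,2],0],
    [[0,0,0],[-30,-16,2],0],
    [[0,0,0],[-30,-16,2],0],
    [[0,0,0],[-30,-16,2],0],
    [[0,0,0],[-30,-16,2],0],
    [[0,0,0],[-30,-16,2],0],
    [[0,0,0],[-30,-16,2],0],
    [[0,0,0],[-30,-16,2],0],
    [[0,0,0],[-30,-16,2],0],
    [[0,0,0],[-30,-16,2],0],
    [[0,0,0],[-30,-16,2],0],
    [[0,0,0],[-30,-16,2],0]
  ]
}}

```text
t: 1.15
tcp_pos: [0.4838, 0.2878, 0.215]
tool_rot: [0.168, 0.986, -0.0, -0.0]
force: [-0.3, 0.4, 0.2]
finger_gap: 1.0
gripper_force: 0.0
```

Emit:
{"api": "play_rows", "payload": {
  "rows": [
    [[0,0,0],[-30,-16,2],0],
    [[0,0,0],[-30,-16,2],0],
    [[0,0,0],[-30,-16,2],0],
    [[0,0,0],[-30,-16,2],0],
    [[0,0,0],[-30,-16,2],0],
    [[0,0,7],[0,0,0],0],
    [[0,0,7],[0,0,0],0],
    [[0,0,7],[0,0,0],0],
    [[0,0,7],[0,0,0],0],
    [[0,0,7],[0,0,0],0],
    [[0,0,7],[0,0,0],0],
    [[0,0,7],[0,0,0],0]
  ]
}}

```text
t: 2.15
tcp_pos: [0.5979, 0.164, 0.2049]
tool_rot: [0.564, 0.826, -0.0, -0.0]
force: [-0.5, 0.1, -0.3]
finger_gap: 1.001
gripper_force: 0.0
```

Emit:
{"api": "play_rows", "payload": {
  "rows": [
    [[0,0,7],[0,0,0],0],
    [[0,0,7],[0,0,0],0],
    [[0,0,7],[0,0,0],0],
    [[0,0,7],[0,0,0],0],
    [[0,0,7],[0,0,0],0],
    [[0,0,3],[0,0,0],0],
    [[0,0,0],[0,0,0],0]
  ]
}}

```text
t: 2.73
tcp_pos: [0.5979, 0.164, 0.205]
tool_rot: [0.801, 0.599, -0.0, -0.0]
force: [0.1, 0.8, -0.5]
finger_gap: 0.996
gripper_force: 0.0
```

```bash
python3 - <<'E'
from h import *
plan([.6,.157,.2],np.radians(-16.5))
c=get_calibration("wrist");p,d=snapshot("wrist");np.savez("w1.npz",p=p,d=d,c=c);cv2.imwrite("pics/w1.png",p[:,:,::-1])
print(c["xyz"],[proj(c,q,True) for q in([.6,.157,.082],[.571,-.101,.04])])
E
```

```text
t 2.73 tcp [0.5979 0.164  0.205 ] turn [-0.04  0.02  0.1 ] shift [-6.1  4.   5. ] gap 0.996 F [ 0.1  0.8 -0.5] q6 0.37
[0.61681758 0.22667196 0.3385362 ] [(np.float64(331.29862218925933), np.float64(240.36838856005136)), (np.float64(368.81908145751834), np.float64(447.37497430750625))]
```

View pics/w1.png

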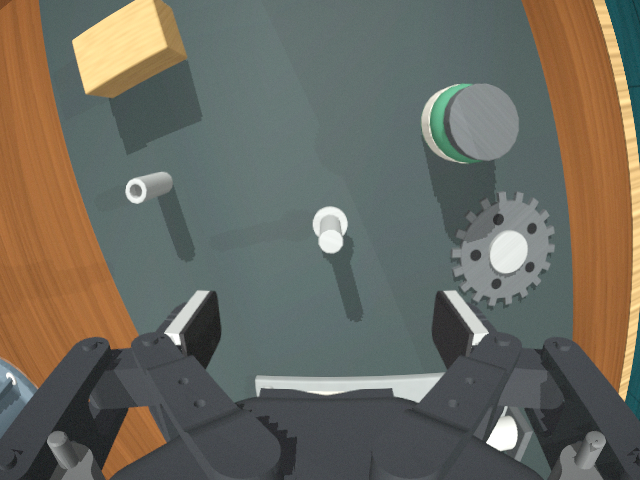

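The pin's top is at (331,240), exactly where predicted. The gauge edge is level in the image, so the heading is right. I'll descend and grasp.

Emit:
{"api": "play_rows", "payload": {
  "rows": [
    [[0,0,0],[-6,4,0],0],
    [[0,0,0],[0,0,25],0],
    [[0,0,0],[0,0,25],0],
    [[0,0,0],[0,0,25],0],
    [[0,0,0],[0,0,25],0],
    [[0,0,0],[0,0,25],0],
    [[0,0,0],[0,0,20],0],
    [[0,0,0],[0,0,9],0],
    [[0,0,0],[0,0,0],0.4],
    [[0,0,0],[0,0,0],0.6],
    [[0,0,0],[0,0,0],1],
    [[0,0,0],[0,0,0],1]
  ],
  "grip_force": 60
}}

```text
t: 3.78
tcp_pos: [0.6015, 0.1572, 0.053]
tool_rot: [0.8, 0.599, 0.001, 0.001]
force: [-0.5, 0.2, 0.3]
finger_gap: 0.458
gripper_force: 0.0
```

Emit:
{"api": "play_rows", "payload": {
  "rows": [
    [[0,0,0],[0,0,0],1],
    [[0,0,0],[0,0,0],1],
    [[0,0,0],[0,0,0],1],
    [[0,0,0],[0,0,0],1]
  ]
}}

```text
t: 4.12
tcp_pos: [0.601, 0.1573, 0.0526]
tool_rot: [0.8, 0.599, 0.001, 0.001]
force: [-1.0, 0.3, 7.1]
finger_gap: 0.194
gripper_force: 58.5
```

```bash
python3 - <<'E'
from h import *
plan([.571,-.101,.2],np.radians(-16.5))
for n in ("side","scene"):
    c=get_calibration(n);p,d=snapshot(n);cv2.imwrite(f"pics/{n}2.png",p[150:290,230:420,::-1].repeat(3,0).repeat(3,1))
E
```

```text
t 4.12 tcp [0.601  0.1573 0.0526] turn [ 0.11 -0.04  0.16] shift [-256.2   44.6 -147.4] gap 0.194 F [-1.   0.3  7.1] q6 0.36
```

View pics/side2.png

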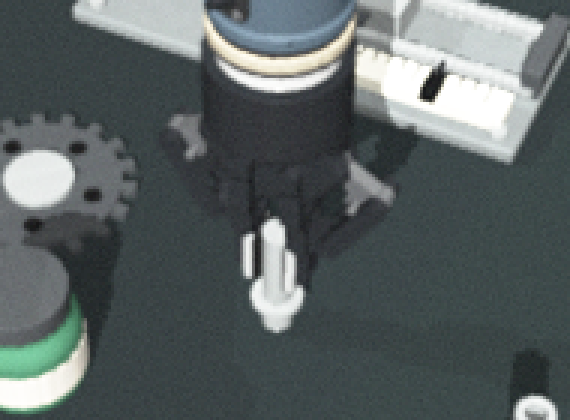

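The pin is gripped upright; in this crop its foot is at (277,325). I'll lift it and carry it over the eye.

Emit:
{"api": "play_rows", "payload": {
  "rows": [
    [[0,0,0],[0,0,-25],1],
    [[0,0,0],[0,0,-25],1],
    [[0,0,0],[0,0,-25],1],
    [[0,0,0],[0,0,-25],1],
    [[0,0,0],[-28,5,0],1],
    [[0,0,0],[-28,5,0],1],
    [[0,0,0],[-28,5,0],1],
    [[0,0,0],[-28,5,0],1],
    [[0,0,0],[-28,5,0],1],
    [[0,0,0],[-28,5,0],1],
    [[0,0,0],[-28,5,0],1],
    [[0,0,0],[-28,5,0],1]
  ]
}}

```text
t: 5.22
tcp_pos: [0.5748, -0.0702, 0.1509]
tool_rot: [0.8, 0.599, -0.0, -0.0]
force: [-0.2, -0.5, -1.1]
finger_gap: 0.191
gripper_force: 58.7
```

Emit:
{"api": "play_rows", "payload": {
  "rows": [
    [[0,0,0],[-28,5,0],1],
    [[0,0,0],[-4,0,0],1],
    [[0,0,0],[0,0,0],1],
    [[0,0,0],[0,0,0],1]
  ]
}}

```text
t: 5.55
tcp_pos: [0.5708, -0.1009, 0.1509]
tool_rot: [0.801, 0.599, -0.0, -0.001]
force: [-0.4, 0.0, -2.5]
finger_gap: 0.193
gripper_force: 58.7
```

```bash
python3 - <<'E'
from h import *
plan([.571,-.101,.1526],np.radians(-16.5))
c=get_calibration("wrist");p,d=snapshot("wrist");np.savez("w3.npz",p=p,d=d,c=c);cv2.imwrite("pics/w3.png",p[:,:,::-1])
print([proj(c,q,True) for q in([.571,-.101,.04],sense()["tcp_pos"]-[0,0,.0526])])
E
```

```text
t 5.55 tcp [ 0.5708 -0.1009  0.1509] turn [-0.08 -0.04  0.09] shift [-0.1  0.2 -1.7] gap 0.193 F [-0.4  0.  -2.5] q6 -0.08
[(np.float64(326.07970161806026), np.float64(236.69732301996936)), (np.float64(325.2720002930855), np.float64(263.8273550762458))]
```

View pics/w3.png

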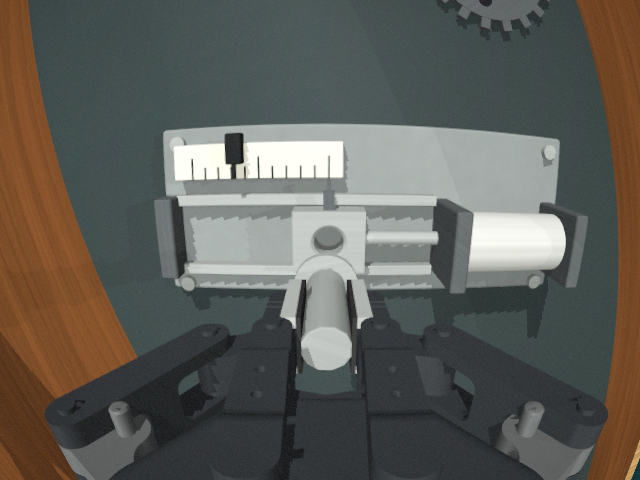

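The wrist view shows the eye at (329,238), pointer at (329,195), marker finger at about (234,172), and the pin with its collar at about (327,270). Now a finer measurement of each.

```bash
cat > pm.py <<'E'
from h import *
def locate(p,c,s):
    """eye, pointer, marker in tool axes (mm) rel. to TCP"""
    T=R.from_quat(s["tool_rot"]);g=cv2.cvtColor(p,cv2.COLOR_RGB2GRAY).astype(int);out={}
    rel=lambda w:(T.inv().apply(w-s["tcp_pos"])*1000).round(1)
    return g,rel
E
python3 - <<'E'
from pm import *
z=np.load("w3.npz",allow_pickle=True);p=z["p"];c=z["c"].item();s=sense();g,rel=locate(p,c,s)
m=np.zeros(g.shape,np.uint8);m[222:255,308:350]=g[222:255,308:350]<150
n,l,st,ce=cv2.connectedComponentsWithStats(m);k=l[236,329];print("hole",st[k],ce[k])
x,y,w,h,_=st[k]
# mouth centre: bounding centre of the rim (top/bottom rays at mouth)
print("eye",rel(onz(c,x+(w-1)/2,y+(h-1)/2,.04,True)), "L/R",rel(onz(c,x,y+h/2,.04,True)),rel(onz(c,x+w-1,y+h/2,.04,True)),"T/B",rel(onz(c,329,y,.04,True)),rel(onz(c,329,y+h-1,.04,True)))
for r in(193,196,200,204): print("ptr row",r,g[r,320:340])
for r in(168,172,176): print("mk row",r,g[r,222:248])
print("marker body",g[150,220:250])
print("collar row 265",g[265,288:366]); print("pintop row 350", g[350,292:362])
E
```

```text
hole [313 226  31  26 614] [327.54234528 238.66286645]
eye [ -2.1   1.8 111. ] L/R [ -2.4  -8.5 111. ] [ -2.4  12.  111. ] T/B [  6.7   2.4 111. ] [-11.    2.5 111. ]
ptr row 193 [172 168 170 134 121 118 117 116 117 121 119 116 117 119 134 155 167 169
 167 168]
ptr row 196 [207 206 206 148 119 115 114 117 118 119 120 116 117 117 151 189 205 205
 206 204]
ptr row 200 [209 210 210 150 122 117 114 117 120 120 118 117 119 118 136 155 177 198
 208 210]
ptr row 204 [188 191 186 142 119 116 115 115 116 120 117 118 118 117 132 150 158 168
 189 187]
mk row 168 [253 253 253 253 254 254 254 227 154  60  46  43  44  87 178 216 217 217
 216 217 217 211  44 124 211 216]
mk row 172 [253 252 253 252 253 254 254 254 176  78  52  50  46  47 183 217 216 216
 217 217 215 207  76  93 214 216]
mk row 176 [253 254 254 254 254 254 254 254 210  93  47  43  43  31 180 212 217 216
 217 217 216 204 116 110 216 216]
marker body [252 253 253 253 234  67  47  43  49  48  46  46  44  50  47  42  49  45
  51  44  36  26  23 141 200 216 217 217 229 254]
collar row 265 [179 178 179 179 183 196 205 204 205 206 204 198 180 170 190 205 206 206
 206 205 206 205 208 208 207 208 208 208 207 208 208 208 210 207 209 208
 208 208 208 208 206 207 205 205 204 203 202 202 202 201 203 201 201 203
 202 202 201 202 202 203 202 179 151 161 190 201 203 202 201 202 202 202
 202 202 203 195 168 100]
pintop row 350 [ 33  32  28  23  31  48  52  49  48 114 144 149 148 149 148 151 153 193
 193 193 193 194 193 193 194 195 195 196 195 196 195 196 197 196 196 198
 197 199 199 196 199 200 199 198 199 198 198 196 197 196 197 197 197 196
 196 196 196 196 185 146  65  62  66  67  53  43  44  49  45  47]
```

```bash
python3 - <<'E'
from pm import *
z=np.load("w3.npz",allow_pickle=True);p=z["p"];c=z["c"].item();s=sense();g,rel=locate(p,c,s)
for u in(300,315,328,342): print(u,"rows 203-262",g[203:263,u])
zf=s["tcp_pos"][2]-.0526
for r in(254,255,256,257,258): print(r,"collar top rim x",rel(onz(c,326,r,zf+.026,True))[0],"bottom rim",rel(onz(c,326,r,zf+.022,True))[0])
for r in(207,208,209,210,211,212): print(r,"block edge",rel(onz(c,329,r,.04,True)))
for r in(224,226,228): print(r,"hole top",rel(onz(c,329,r,.04,True)))
print("ptr",rel(onz(c,328.4,194,.034,True)),"mk",rel(onz(c,233.2,172,.034,True)),rel(onz(c,232.7,168,.034,True)),rel(onz(c,233.2,178,.034,True)))
print("barrel",rel(onz(c,400,238,.03,True)))
E
```

```text
300 rows 203-262 [200 176 114 152 168 168 166 168 181 202 203 203 201 202 200 202 203 205
 204 207 207 204 204 202 204 205 206 204 202 204 204 202 202 202 204 205
 202 202 201 203 204 202 201 201 200 201 201 203 203 204 202 201 201 202
 202 204 201 201 201 203]
315 rows 203-262 [200 177 114 160 166 164 166 166 182 202 203 201 202 201 199 202 203 204
 204 205 206 205 204 202 203 207 204 195 167 149 140 135 133 122 108  91
  94  89  91  96 102 102 108 119 133 151 163 181 187 189 191 189 165 166
 198 203 204 207 207 205]
328 rows 203-262 [119 116 118 115 118 118 124 145 179 202 204 202 201 202 202 202 202 205
 205 206 205 202 175 147 134 127 126 126 126 125 128 128 128 128 128 127
 127 129 127 129 127 127 121 107  93  97  94 149 162 163 165 169 180 204
 207 206 207 206 206 208]
342 rows 203-262 [205 190 119 160 169 166 165 167 180 200 204 204 202 201 200 199 203 206
 205 207 207 206 204 202 204 206 206 197 180 163 159 157 150 141 122 100
  99  97  96 111 121 131 141 151 166 178 188 199 200 201 201 199 200 198
 176 162 176 198 207 206]
254 collar top rim x 13.7 bottom rim 12.4
255 collar top rim x 13.2 bottom rim 12.0
256 collar top rim x 12.8 bottom rim 11.5
257 collar top rim x 12.3 bottom rim 11.0
258 collar top rim x 11.8 bottom rim 10.5
207 block edge [ 19.8   2.4 111. ]
208 block edge [ 19.1   2.4 111. ]
209 block edge [ 18.4   2.4 111. ]
210 block edge [ 17.7   2.4 111. ]
211 block edge [ 17.    2.4 111. ]
212 block edge [ 16.3   2.4 111. ]
224 hole top [  8.1   2.4 111. ]
226 hole top [  6.7   2.4 111. ]
228 hole top [  5.3   2.4 111. ]
ptr [ 27.7   2.  117. ] mk [ 43.6 -63.4 117.1] [ 46.4 -63.7 117.1] [ 39.5 -63.6 117.1]
barrel [ -4.4  53.6 120.9]
```

Emit:
{"api": "play_rows", "payload": {
  "rows": [
    [[0,0,0],[-3.5,2,0],1],
    [[0,0,0],[0,0,15],1],
    [[0,0,0],[0,0,15],1],
    [[0,0,0],[0,0,15],1],
    [[0,0,0],[0,0,8],1],
    [[0,0,0],[0,0,3],1],
    [[0,0,0],[0,0,3],1],
    [[0,0,0],[0,0,3],1],
    [[0,0,0],[0,0,2],1],
    [[0,0,0],[0,0,2],1],
    [[0,0,0],[0,0,0],1]
  ]
}}

```text
t: 6.52
tcp_pos: [0.5724, -0.1051, 0.0854]
tool_rot: [0.8, 0.599, 0.0, 0.0]
force: [0.1, -0.3, -2.7]
finger_gap: 0.19
gripper_force: 58.7
```

```bash
python3 - <<'E'
from pm import *
s=sense();plan([.571,-.101,.0706],np.radians(-16.5))
T=R.from_quat(s["tool_rot"]);print("F tool",T.inv().apply(s["force"]).round(1),s["ft_torque"])
c=get_calibration("wrist");p,d=snapshot("wrist");np.savez("w4.npz",p=p,d=d,c=c);cv2.imwrite("pics/w4.png",p[150:400,200:460,::-1].repeat(2,0).repeat(2,1))
E
```

```text
t 6.52 tcp [ 0.5724 -0.1051  0.0854] turn [0.02 0.   0.15] shift [ 3.6 -2.5 14.8] gap 0.19 F [ 0.1 -0.3 -2.7] q6 -0.09
F tool [-0.3  0.2  2.7] [-0.00683442  0.04541586 -0.02674563]
```

View pics/w4.png

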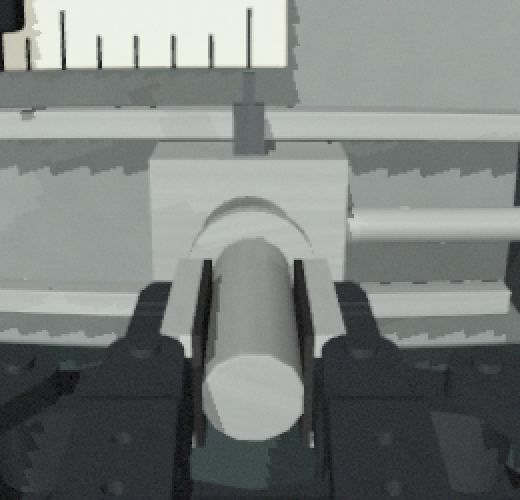

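The pin's foot is inside the bore with no contact force, with its collar just above the block at (250,230) in the crop. I'll continue down.

Emit:
{"api": "play_rows", "payload": {
  "rows": [
    [[0,0,0],[0,0,3],1],
    [[0,0,0],[0,0,3],1],
    [[0,0,0],[0,0,3],1],
    [[0,0,0],[0,0,2],1],
    [[0,0,0],[0,0,2],1],
    [[0,0,0],[0,0,1],1],
    [[0,0,0],[0,0,0],1],
    [[0,0,0],[0,0,0],1],
    [[0,0,0],[0,0,0],1]
  ]
}}

```text
t: 7.32
tcp_pos: [0.5724, -0.1051, 0.0714]
tool_rot: [0.8, 0.599, 0.0, 0.0]
force: [0.3, 0.2, -1.7]
finger_gap: 0.193
gripper_force: 58.7
```

Emit:
{"api": "play_rows", "payload": {
  "rows": [
    [[0,0,0],[0,0,0.7],1],
    [[0,0,0],[0,0,0],1],
    [[0,0,0],[0,0,0.5],1],
    [[0,0,0],[0,0,0],1],
    [[0,0,0],[0,0,0],1],
    [[0,0,0],[0,0,0],1],
    [[0,0,0],[0,0,0],1]
  ]
}}

```text
t: 7.9
tcp_pos: [0.5725, -0.1052, 0.0706]
tool_rot: [0.8, 0.599, 0.0, 0.0]
force: [-1.4, 0.4, 4.7]
finger_gap: 0.194
gripper_force: 58.8
```

It is seated: the upward force rose by about 7 N. Now I'll draw the slide along tool -y.

Emit:
{"api": "play_rows", "payload": {
  "rows": [
    [[0,0,0],[0,-2,0],1],
    [[0,0,0],[0,-4,0],1],
    [[0,0,0],[0,-6,0],1],
    [[0,0,0],[0,-6,0],1],
    [[0,0,0],[0,-6,0],1],
    [[0,0,0],[0,-6,0],1],
    [[0,0,0],[0,-6,0],1],
    [[0,0,0],[0,-6,0],1],
    [[0,0,0],[0,-6,0],1],
    [[0,0,0],[0,-6,0],1],
    [[0,0,0],[0,-4,0],1],
    [[0,0,0],[0,-2,0],1]
  ]
}}

```text
t: 8.9
tcp_pos: [0.5177, -0.0892, 0.0707]
tool_rot: [0.801, 0.599, 0.003, 0.004]
force: [8.9, -0.7, -2.7]
finger_gap: 0.195
gripper_force: 58.7
```

Emit:
{"api": "play_rows", "payload": {
  "rows": [
    [[0,0,0],[0,-3,0],1],
    [[0,0,0],[0,0,0],1],
    [[0,0,0],[0,0,0],1]
  ]
}}

```text
t: 9.15
tcp_pos: [0.5153, -0.0885, 0.0707]
tool_rot: [0.801, 0.599, 0.003, 0.004]
force: [8.1, -0.4, -0.9]
finger_gap: 0.196
gripper_force: 58.7
```

```bash
python3 - <<'E'
from pm import *
s=sense();plan([.5725,-.1052,.0706],np.radians(-16.5))
c=get_calibration("wrist");p,d=snapshot("wrist");np.savez("w5.npz",p=p,d=d,c=c);cv2.imwrite("pics/w5.png",p[100:400,200:460,::-1].repeat(2,0).repeat(2,1))
E
```

```text
t 9.15 tcp [ 0.5153 -0.0885  0.0707] turn [0.52 0.02 0.11] shift [ 0.2 59.6  0.1] gap 0.196 F [ 8.1 -0.4 -0.9] q6 -0.1
```

View pics/w5.png

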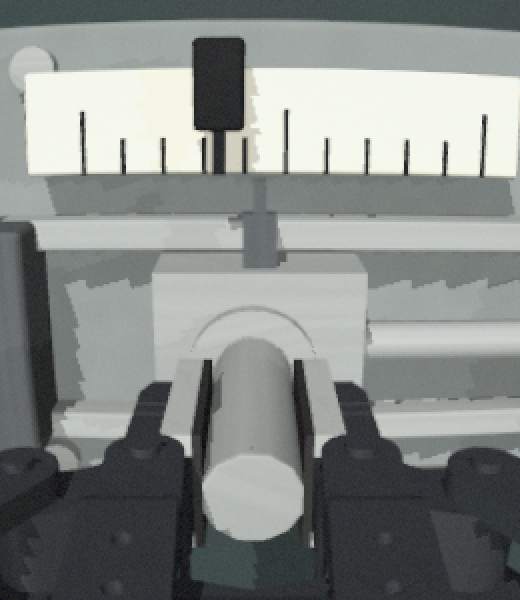

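```bash
cat >> pm.py <<'E'
def gap(p,c,s,mrows=None):
    g,rel=locate(p,c,s)
    def cen(r,lo,hi,th):
        x=np.arange(lo,hi);w=np.clip(th-g[r,lo:hi],0,None);return (x*w).sum()/w.sum(),w.sum()
    return g,rel,cen
E
python3 - <<'E'
from pm import *
z=np.load("w5.npz",allow_pickle=True);c=z["c"].item();s=sense();g,rel,cen=gap(z["p"],c,s)
for r in(168,172,176,180,184): print(r,g[r,300:345])
for r in(192,196,200): print(r,g[r,318:342])
for r in (190,196,204): print("ptr",rel(onz(c,330,r,.034,True)))
for h in(.026,.030,.034): print(h,"mk",rel(onz(c,309.5,184,h,True)))
E
```

```text
168 [237 201 161 184 204 187 129  46  43  47  44  52  86 200 207 209 207 205
 206 206 202 175 166 174 199 207 206 225 246 246 246 246 246 246 246 246
 246 246 245 246 246 217 128  44 216]
172 [190  31  56 172 203 186 125  45  44  38  39  49  90 200 206 207 206 207
 207 206 199  84  46 126 193 208 206 220 242 245 246 246 246 246 246 246
 245 245 246 246 246 218 133  44 214]
176 [220  31  67 174 203 185 123  42  43  44  42  50  94 202 207 206 206 207
 205 206 199  87  42 126 194 206 207 207 221 245 246 246 245 246 246 247
 246 246 246 247 246 192 108 100 215]
180 [224  36  74 174 203 184 125  43  44  41  44  51  97 202 206 208 208 206
 206 208 197  84  41 125 194 206 208 206 215 233 246 246 246 246 246 246
 246 245 247 246 246 189 107  99 214]
184 [222  47  85 176 206 184 119  42  42  42  46  56 105 201 206 204 206 206
 206 207 197  84  38 125 193 205 205 223 244 243 244 244 245 244 245 244
 244 244 244 245 245 190 107  94 212]
192 [124 123 124 128 128 127 127 122 119 111 106 110 108 110 112 123 126 126
 125 127 125 125 123 127]
196 [127 127 127 128 126 126 128 128 121 112 110 111 109 110 109 123 126 128
 126 126 126 128 126 127]
200 [127 127 126 128 126 126 127 127 123 111 110 110 110 110 111 124 129 129
 128 127 129 128 126 127]
ptr [42.1  2.1 36.7]
ptr [39.2  2.1 36.7]
ptr [35.5  2.1 36.7]
0.026 mk [43.9 -7.7 44.6]
0.03 mk [44.4 -7.5 40.6]
0.034 mk [44.9 -7.4 36.7]
```

In the crop the pointer is at (260,195) and the marker finger at (219,165). Scale ticks and rays agree on about 9.5 mm to go.

Emit:
{"api": "play_rows", "payload": {
  "rows": [
    [[0,0,0],[0,-3,0],1],
    [[0,0,0],[0,-3,0],1],
    [[0,0,0],[0,-2.5,0],1],
    [[0,0,0],[0,-1,0],1],
    [[0,0,0],[0,0,0],1]
  ]
}}

```text
t: 9.62
tcp_pos: [0.5069, -0.086, 0.0708]
tool_rot: [0.801, 0.599, 0.003, 0.004]
force: [10.7, -0.4, -1.9]
finger_gap: 0.193
gripper_force: 58.6
```

```bash
python3 - <<'E'
from pm import *
s=sense();plan([.5725,-.1052,.0706],np.radians(-16.5))
c=get_calibration("wrist");p,d=snapshot("wrist");cv2.imwrite("pics/w6.png",p[100:400,200:460,::-1].repeat(2,0).repeat(2,1))
g,rel,cen=gap(p,c,s)
print(g[184,310:350],g[196,318:342],g[190,318:342])
E
```

```text
t 9.62 tcp [ 0.5069 -0.086   0.0708] turn [0.62 0.02 0.1 ] shift [ 0.3 68.4  0.2] gap 0.193 F [10.7 -0.4 -1.9] q6 -0.1
[247 247 247 246 246 246 246 247 219  43 113 209 209 210 170 103  46  42
  48  42  56 141 203 209 209 210 210 210 199  32  31 168 202 209 231 246
 248 248 247 247] [130 129 131 131 131 127 130 131 124 114 110 111 111 113 108 125 129 128
 128 127 129 132 132 128] [128 128 128 118 123 127 125 126 118 110 106 106 107 103 105 118 122 119
 122 123 123 124 127 118]
```

View pics/w6.png

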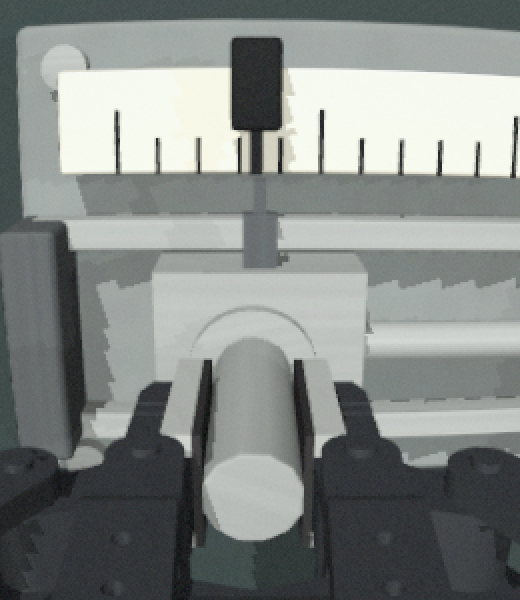

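The pointer (260,195) is in line with the marker finger (257,150) to under 1 mm. I'll trim and hold for over two seconds.

Emit:
{"api": "play_rows", "payload": {
  "rows": [
    [[0,0,0],[0,-0.7,0],1],
    [[0,0,0],[0,0,0],1],
    [[0,0,0],[0,0,0],1],
    [[0,0,0],[0,0,0],1],
    [[0,0,0],[0,0,0],1],
    [[0,0,0],[0,0,0],1],
    [[0,0,0],[0,0,0],1],
    [[0,0,0],[0,0,0],1],
    [[0,0,0],[0,0,0],1],
    [[0,0,0],[0,0,0],1],
    [[0,0,0],[0,0,0],1],
    [[0,0,0],[0,0,0],1]
  ]
}}

```text
t: 10.67
tcp_pos: [0.5066, -0.086, 0.0708]
tool_rot: [0.801, 0.599, 0.003, 0.005]
force: [10.5, -1.2, -1.5]
finger_gap: 0.196
gripper_force: 58.6
```

Emit:
{"api": "play_rows", "payload": {
  "rows": [
    [[0,0,0],[0,0,0],1],
    [[0,0,0],[0,0,0],1],
    [[0,0,0],[0,0,0],1],
    [[0,0,0],[0,0,0],1],
    [[0,0,0],[0,0,0],1],
    [[0,0,0],[0,0,0],1],
    [[0,0,0],[0,0,0],1],
    [[0,0,0],[0,0,0],1],
    [[0,0,0],[0,0,0],1],
    [[0,0,0],[0,0,0],1],
    [[0,0,0],[0,0,0],1],
    [[0,0,0],[0,0,0],1]
  ]
}}

```text
t: 11.67
tcp_pos: [0.5066, -0.086, 0.0708]
tool_rot: [0.801, 0.599, 0.003, 0.005]
force: [9.1, -0.5, -2.5]
finger_gap: 0.197
gripper_force: 58.6
```

Emit:
{"api": "play_rows", "payload": {
  "rows": [
    [[0,0,0],[0,0,0],1],
    [[0,0,0],[0,0,0],1],
    [[0,0,0],[0,0,0],1],
    [[0,0,0],[0,0,0],1],
    [[0,0,0],[0,0,0],1],
    [[0,0,0],[0,0,0],1]
  ]
}}

```text
t: 12.17
tcp_pos: [0.5066, -0.086, 0.0708]
tool_rot: [0.801, 0.599, 0.003, 0.005]
force: [9.5, -1.5, -1.9]
finger_gap: 0.192
gripper_force: 58.6
```

```bash
python3 - <<'E'
from pm import *
s=sense();plan([.5725,-.1052,.0706],np.radians(-16.5))
c=get_calibration("wrist");p,d=snapshot("wrist");g,rel,cen=gap(p,c,s)
print(g[184,318:340],g[196,318:342])
E
```

```text
t 12.17 tcp [ 0.5066 -0.086   0.0708] turn [0.66 0.02 0.1 ] shift [ 0.3 68.7  0.2] gap 0.192 F [ 9.5 -1.5 -1.9] q6 -0.1
[222 101  74 142 208 209 209 156  44  43  44  45  46  93 200 210 209 209
 209 211 202 135] [129 130 130 132 129 132 128 128 122 114 111 110 112 110 111 123 131 129
 130 129 130 128 132 128]
```

Still aligned. Easing home now.

Emit:
{"api": "play_rows", "payload": {
  "rows": [
    [[0,0,0],[0,3,0],1],
    [[0,0,0],[0,6,0],1],
    [[0,0,0],[0,6,0],1],
    [[0,0,0],[0,6,0],1],
    [[0,0,0],[0,6,0],1],
    [[0,0,0],[0,6,0],1],
    [[0,0,0],[0,6,0],1],
    [[0,0,0],[0,6,0],1],
    [[0,0,0],[0,6,0],1],
    [[0,0,0],[0,6,0],1],
    [[0,0,0],[0,5,0],1],
    [[0,0,0],[0,3,0],1]
  ]
}}

```text
t: 13.22
tcp_pos: [0.5652, -0.1032, 0.0706]
tool_rot: [0.8, 0.599, 0.0, 0.001]
force: [2.5, -0.5, 6.5]
finger_gap: 0.194
gripper_force: 59.5
```

Emit:
{"api": "play_rows", "payload": {
  "rows": [
    [[0,0,0],[0,2,0],1],
    [[0,0,0],[0,2,0],1],
    [[0,0,0],[0,2,0],1],
    [[0,0,0],[0,1,0],1],
    [[0,0,0],[0,1,0],1],
    [[0,0,0],[0,0,0],1],
    [[0,0,0],[0,0,0],1]
  ]
}}

```text
t: 13.8
tcp_pos: [0.5702, -0.1046, 0.0706]
tool_rot: [0.8, 0.6, -0.001, -0.002]
force: [-0.8, -1.2, 9.3]
finger_gap: 0.196
gripper_force: 59.9
```

```bash
python3 - <<'E'
from pm import *
s=sense();plan([.5725,-.1052,.0706],np.radians(-16.5));print(R.from_quat(s["tool_rot"]).inv().apply(s["force"]))
c=get_calibration("wrist");p,d=snapshot("wrist");g,rel,cen=gap(p,c,s)
print(g[196,312:345],g[180,316:345])
E
```

```text
t 13.8 tcp [ 0.5702 -0.1046  0.0706] turn [-0.24  0.02  0.17] shift [0.1 2.4 0. ] gap 0.196 F [-0.8 -1.2  9.3] q6 -0.09
[-1.38577792 -0.45051813 -9.28707993]
[114 112 111 112 110 113 111 113 114 114 112 110 113 111 105  99 100  99
  98  98 103 109 113 113 114 114 113 112 114 114 113 112 111] [233 232 232 232 233 232 232 231 231 232 232 212 138  55 123 230 233 232
 231 232 232 231 232 232 232 232 232 232 231]
```

Emit:
{"api": "play_rows", "payload": {
  "rows": [
    [[0,0,0],[0,1,0],1],
    [[0,0,0],[0,0.5,-0.5],1],
    [[0,0,0],[0,0,0],1],
    [[0,0,0],[0,0,0],0.75],
    [[0,0,0],[0,0,0],0.6],
    [[0,0,0],[0,0,0],0.4],
    [[0,0,0],[0,0,0],0.4],
    [[0,0,0],[0,0,0],0.4],
    [[0,0,0],[0,0,0],0.4],
    [[0,0,0],[0,0,0],0.4]
  ]
}}

```text
t: 14.68
tcp_pos: [0.5733, -0.1054, 0.0704]
tool_rot: [0.8, 0.599, -0.0, -0.0]
force: [0.4, -0.5, -0.3]
finger_gap: 0.597
gripper_force: 0.0
```

Emit:
{"api": "play_rows", "payload": {
  "rows": [
    [[0,0,0],[0,0,-5],0.4],
    [[0,0,0],[0,0,-10],0.4],
    [[0,0,0],[0,0,-20],0.4],
    [[0,0,0],[0,0,-20],0.4],
    [[0,0,0],[0,0,-20],0.4],
    [[0,0,0],[0,0,-20],0.4],
    [[0,0,0],[0,0,-20],0.4],
    [[0,0,0],[0,0,0],0.4],
    [[0,0,0],[0,0,0],0.4]
  ]
}}

```text
t: 15.43
tcp_pos: [0.5744, -0.1057, 0.1875]
tool_rot: [0.8, 0.599, 0.001, 0.002]
force: [0.3, -0.5, -0.1]
finger_gap: 0.598
gripper_force: 0.0
```

```bash
python3 - <<'E'
from pm import *
s=sense();plan([.5725,-.1052,.2],np.radians(-16.5))
p,d=snapshot("wrist");q,_=snapshot("side")
cv2.imwrite("pics/fin.png",np.hstack([p[100:400,150:550],cv2.resize(q[80:230,230:430],(400,300))])[:,:,::-1])
E
```

```text
t 15.43 tcp [ 0.5744 -0.1057  0.1875] turn [0.23 0.02 0.15] shift [ -0.   -1.9 -12.5] gap 0.598 F [ 0.3 -0.5 -0.1] q6 -0.09
```

View pics/fin.png

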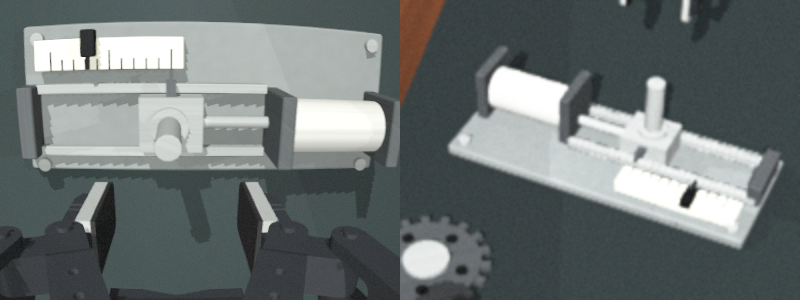

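The pin stands upright and seated at (168,140) left and (655,100) right. The slide is home, the marker is unmoved at (88,45), and the gripper is clear.

```bash
python3 -c "
from station import *
print(sign_off())"
```

```text
the job is handed in; nothing more can be done
None
```

The job is handed in: I seated the pin in the eye, held the slide about 0.5 mm off the marker for over 2.5 s, eased it home at low speed, and left the pin standing released; the verdict was not shown.

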